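# Check a machine base with a ball level gauge

## Task

Check the grey machine base with the ball level gauge: pick the gauge off its ring stand by the black grip block on its handle bar and, keeping it level with the loose ball always near the middle of its dish, gently rest its foot for about a second on the middle of the round boss and then of the square boss, both times with the handle bar lengthwise of the base plate. Then turn the gauge a quarter turn (either way) so that its bar lies straight across the base plate, and finish while still holding it, level and still, with its foot over the middle of the square boss a few centimetres clear of it and the ball resting in the centre of the dish. Do not touch the ball or the hexagonal boss, and leave everything else on the bench where it is.

Things in the scene. Friction and masses are not known exactly. Their poses are not given: they have to be found in the camera images.
- gauge: ball level gauge, about 0.4 kg, loose, lying by its dish on the ring stand. Origin at the bottom tip of its foot, z up. Foot 12 mm across, z 0 to 40 mm; aluminium dish 110 mm across, z 40 to 58 mm; over it a steel bridge: posts at x = +-52.5 mm, bar along x, 112 x 12 mm, z 100 to 110 mm, with a black grip block upright in its middle. Same either way round (half turn); balanced about its axis
- gauge_grip (a point): point to grip, on the gauge's axis 133 mm above the foot tip, in the black grip block: 40 mm along the bar (gauge x), 14 mm thick (gauge y), z 110 to 150 mm. Taken from above, fingers closing across the 14 mm
- gauge_foot (a point): bottom tip of the gauge's foot
- gauge_seat (a point): where the ball's centre lies when it rests in the middle of the dish: on the gauge's axis, 55 mm above the foot tip. The dish's hollow is 94 mm across and very shallow: its centre at z 44 mm in the gauge frame, slope about 3 degrees near the centre, 14 degrees at the edge
- ball_center (a point): centre of the loose steel ball, 22 mm diameter, about 44 g, free to roll in the gauge's dish; quick starts, stops or tilting make it roll off the centre
- stand: black ring stand, fixed, 92 mm outside and 76 mm inside diameter, 60 mm high, origin at the centre of its underside on the bench; the gauge's dish lies on its top and the foot hangs in the hole, so the gauge must be lifted more than 40 mm to come clear
- base: grey machine base plate, fixed, 140 mm (its x, across) by 300 mm (its y, lengthwise) and 12 mm thick, origin at the centre of its underside on the bench. Three bosses stand on its lengthwise centre line, 100 mm apart, in any order
- boss_round: machined steel boss standing on the base plate, round, 26 mm diameter (the narrowest), 38 mm high. Origin at the centre of its underside, z up; its flat top has a small dark centre dot
- boss_round_top (a point): centre of the round boss's top, 50 mm above the bench
- boss_square: machined steel boss standing on the base plate, square, 40 x 40 mm, 38 mm high. Origin at the centre of its underside, z up; its flat top has a small dark centre dot
- boss_square_top (a point): centre of the square boss's top, 50 mm above the bench
- boss_hex: machined steel boss standing on the base plate, hexagonal, 36 mm over the corners, 38 mm high. Origin at the centre of its underside, z up; its flat top has a small dark centre dot; not to be touched
- coupling: bystander: short steel conduit coupling (tube) standing on end, 36 mm across, 45 mm high, loose, standing on the bench; leave alone
- junction_box: bystander: open aluminium junction box, 80 x 80 x 45 mm, loose, standing on the bench; leave alone
- spray_can: bystander: spray can, 58 mm across, 150 mm high, loose, standing on the bench; leave alone
- wrench: bystander: steel wrench lying flat, loose, standing on the bench; leave alone
- carton: bystander: closed cardboard carton, 90 x 130 x 60 mm, loose, standing on the bench; leave alone
- driver: bystander: screwdriver lying flat, loose, standing on the bench; leave alone
- bushing: bystander: brass bushing, flange 44 mm across, 30 mm high, loose, standing on the bench; leave alone

How it is judged (in metres and radians):
On the way, in this order (a step that is already met when the one before it is completed fails the run):
1. foot rests on the middle of the round boss, bar lengthwise of the base plate, ball near the centre (contact force between gauge and boss_round above 0.3 N and horizontal distance between gauge_foot and boss_round_top below 0.01 m and angle between the x axis of gauge and the y axis of base, either way round below 0.2 rad and angle between gauge's own z axis and vertical below 0.1 rad and distance between ball_center and gauge_seat below 0.015 m), for 0.3 s.
2. foot rests on the middle of the square boss, bar lengthwise of the base plate, ball near the centre (contact force between gauge and boss_square above 0.3 N and horizontal distance between gauge_foot and boss_square_top below 0.01 m and angle between the x axis of gauge and the y axis of base, either way round below 0.2 rad and angle between gauge's own z axis and vertical below 0.1 rad and distance between ball_center and gauge_seat below 0.015 m), for 0.3 s.
At the end, for the whole second after the job is handed in: Fingers hold the gauge: foot 10 to 100 mm above the square boss's top and within 20 mm of its centre sideways, bar across the base plate within 0.17 rad, tilt under 0.07 rad, ball within 8 mm of the middle of the dish, gauge and ball at rest (contact force between the fingers and gauge above 2 N and horizontal distance between gauge_foot and boss_square_top below 0.02 m and z of gauge_foot in the frame of boss_square_top between 0.01 and 0.1 m and angle between the x axis of gauge and the x axis of base, either way round below 0.17 rad and angle between gauge's own z axis and vertical below 0.07 rad and distance between ball_center and gauge_seat below 0.008 m and linear speed of gauge below 0.03 m/s and angular speed of gauge below 0.2 rad/s and linear speed of ball below 0.04 m/s); the arm keeps its last pose, push and grip.
It fails at once if the ball rolls more than 25 mm from the middle of the dish, or the gauge is tilted more than 0.2 rad (distance between ball_center and gauge_seat above 0.025 m or angle between gauge's own z axis and vertical above 0.2 rad).
It fails at once if the robot touches the ball (contact force between any of the arm, the fingers and ball above 0.2 N).
It fails at once if the gauge is pressed on a boss with more than 40 N (contact force between gauge and boss_round above 40 N or contact force between gauge and boss_square above 40 N).
It fails at once if the hexagonal boss is touched (contact force between any of gauge, the arm, the fingers and boss_hex above 0.5 N).
It fails at once if a bystander is moved more than 15 mm (distance of any of coupling, junction_box, spray_can, wrench, carton, driver, bushing from where it was at the start of the episode above 0.015 m).
It also fails if it takes over 67 s, if anything falls off the work surface, if the arm or the gripper's body presses on something with over 40 N, if the wrist force passes 120 N, or if a joint passes its speed limit or range.

## Robot

A 7-joint arm with a two-finger parallel gripper is mounted at the origin on the work surface. World frame = base frame: x ahead of the robot, y to its left, z up, the work surface at z = 0. Lengths are in mm, angles in rad, forces in N, time in s.
With the tool pointing down it reaches from about 425 to 875 mm from the base axis. Payload 8.4 kg.
Tool frame: the origin (TCP) lies midway between the tips of the shut fingers; the grasp point (between the pads) lies r.grip_depth behind it (r.grip_depth is the distance from the TCP to the grasp point, in mm); z points along the fingers, y is the line along which they close (so a half turn about z gives the same grasp; the last joint's range is limited). The gripper opens to 85 mm and grips with 20 to 120 N. Pads are 22 mm wide; open, the fingers measure 114 mm over their backs; the gripper's body (76 mm by 85 mm) begins 54 mm behind the grasp point. The pads swing forward as they close: fully open they stand 13 mm farther back than shut.
Start: joints at [-1.296, 0.333, 0.04, 1.465, -0.013, 1.343, -0.059], TCP at [237.35, 605.085, 209.108] pointing down, gripper open.
Joint ranges: [-2.58, 2.58], [-0.38, 2.09], [-1.3, 1.39], [0.25, 2.4], [-1.5, 4.64], [0.08, 2.09], [-2.65, 2.65]. Speed limits (rad/s): [2.22, 2.22, 2.79, 2.79, 3.14, 3.14, 3.14].

## Interface

Orientations are given as a rotation vector (axis times angle).
In Python, from station import r, viewer, job gives the robot as it stands. The module is installed in compiled form; this text tells all that it offers.
- The arm moves only by the shell command python3 -m jog 'ROWS' [FORCE]. ROWS is text: rows parted by semicolons, each of 7 numbers parted by spaces: the closure, from -1 (fully open) to 1 (shut), then the shift along the tool's x, y, z in units of 50 mm (1.0 is 50 mm), then the turn, a rotation vector about the tool's x, y, z in units of 10 degrees (1.0 is 10 degrees). In form: jaw dx dy dz ax ay az; .... A call has 1 to 8 rows; each row shifts and turns the commanded pose from where the row before left it, along the tool's axes as they then stand; what a row does not reach is not made up. A row lasts 1/8 s, in which the tool goes at most 62.5 mm and 10.7 degrees, less where a joint would pass 70% of its speed; a pose out of reach is approached as far as the arm can. A call is refused whole if a number of a shift passes 1 or a number of a turn 1, either way. A call with a gripper value outside its range is refused whole. The fingers move at their own pace and stop on an object; FORCE is the grip in N (left out, the last holds). Time passes only in rows, so rows that do not move let the fingers close. It gives the time, the measured TCP pose, the force, the opening and the grip force at its end, in the units of the state.
- r.observe(): the state, without advancing time (a new reading comes with each control period).
- viewer.grab_frame(name): name is "scene" or "top" or "wrist"; returns (picture, depth): 420x560x3 uint8, red, green, blue; 420x560 float32, mm along the optical axis (not along the pixel's ray), 0 where there is no reading.
- viewer.camera_params(name): a dict with "mtx" (3x3 intrinsics, pixels), "rvec" (rotation vector, rad) and "tvec" (3), from world to camera coordinates, as OpenCV has them. Camera axes: x right, y down, z forward; pixel columns grow to the right and rows downward; lengths in mm; the calibration is good to about 2 mm. A picture is of the moment at which its call begins: read the wrist's pose just before it. camera_params takes no time and is no camera call; for the wrist camera it gives the pose at the moment of the call.
- job.job_done(): hands the job in; it is judged then, once.
Trained networks look in the newest picture that a camera, given by its name, has taken for a name from the list of things; names that differ only in an ending like _2 or _b are one class to them, and where a whole thing is asked for, a point or a joint stands for the part that bears it (a point fixed in the world has none). Each returns a list of dicts, best first, with "p" (0 to 1); they miss things now and then, are a little off and sometimes report something else, mostly with a low value. They report only what shows in the picture. A call takes as long as a camera call.
- viewer.search_frame(camera, thing): "box" ([left, top, right, bottom] in pixels, round what is visible of it).
- viewer.silhouettes(camera, thing): "pixels" (420x560 bool, what is visible of it) and "box" ([left, top, right, bottom] in pixels, round what is visible of it).
The state is a dict: "clock": time; "q": joint angles; "joint_velocities": joint speeds; "joint_torque": joint torques, N m; "tcp_pos": TCP position; "ee_rot": TCP orientation; "wrist_force": force on the tool from outside, world axes, zero at the start; "torque": the same for the moment, N m; "opening": finger opening in mm; "gripper_force": force on a finger pad.
Only numpy, scipy, OpenCV 4.12 (cv2) and the standard library are available. Lean on these libraries where they do the work, as an engineer would, in place of code of your own. Each camera call takes 0.05 s, during which the arm holds its last target. There are 200 camera calls.

## Working session

There is one attempt and no reset: what is moved stays moved. The work goes in short steps, Python scripts to look and compute and a shell command to move; the robot and the scene stay as the last step left them, time stands still between calls to the robot, and variables do not carry over. Pictures are saved under pics/ and viewed, at most 11 in all, crops included, and the job is handed in when it is done.

```bash
mkdir -p pics; cat > h.py <<'E'
import numpy as np, cv2
from station import r, viewer, job
from scipy.spatial.transform import Rotation as R
def cam(n):
    c=viewer.camera_params(n); return np.array(c["mtx"],float),cv2.Rodrigues(np.array(c["rvec"],float))[0],np.array(c["tvec"],float).ravel()
def world(n,d,mask=None):
    K,Rm,t=cam(n); v,u=np.nonzero((d>0) if mask is None else (mask&(d>0)))
    z=d[v,u]; P=np.c_[(u-K[0,2])/K[0,0]*z,(v-K[1,2])/K[1,1]*z,z]
    return (P-t)@Rm, u, v
def atz(n,uv,z):
    K,Rm,t=cam(n); d=Rm.T@np.linalg.inv(K)@np.array([*uv,1.]); c=-Rm.T@t
    return c+d*(z-c[2])/d[2]
E
python3 - <<'E'
from h import *
s=r.observe(); print(s["tcp_pos"],s["ee_rot"],r.grip_depth,s["wrist_force"])
print(R.from_rotvec(s["ee_rot"]).as_matrix().round(3))
for n in ("scene","top"):
    im,d=viewer.grab_frame(n); cv2.imwrite(f"pics/{n}0.png",im[:,:,::-1])
    for th in ("gauge","gauge_grip","ball_center","stand","base","boss_round","boss_square","boss_hex","spray_can","carton","junction_box"):
        L=viewer.silhouettes(n,th)
        for o in L[:2]:
            P,u,v=world(n,d,o["pixels"])
            if len(P)<3: continue
            top=P[P[:,2]>np.percentile(P[:,2],98)-4]
            print(n,th,round(o["p"],2),np.round(o["box"]),len(P),"top mean",top.mean(0).round(),"ctr mid",((top.max(0)+top.min(0))/2).round())
E
```

```text
[237.17364597 604.64104832 208.19869207] [-5.83703221e-01 -3.08668939e+00  2.58136063e-03] 18.700000000000003 [ 0.21598498 -0.20613305 -0.15153657]
[[-0.931  0.365 -0.   ]
 [ 0.365  0.931 -0.002]
 [-0.    -0.002 -1.   ]]
scene gauge 0.72 [235. 130. 274. 173.] 995 top mean [ 455. -306.  167.] ctr mid [ 454. -309.  167.]
scene gauge_grip 0.72 [237. 128. 271. 172.] 979 top mean [ 455. -305.  167.] ctr mid [ 454. -308.  167.]
scene ball_center 0.58 [231. 131. 272. 173.] 1048 top mean [ 455. -306.  167.] ctr mid [ 454. -309.  167.]
scene stand 0.87 [242. 169. 273. 188.] 431 top mean [ 474. -274.   49.] ctr mid [ 467. -282.   53.]
scene base 0.66 [232. 226. 336. 320.] 4531 top mean [579. 129.  12.] ctr mid [574. 100.  30.]
scene base 0.58 [288. 274. 305. 297.] 213 top mean [581. 198.  49.] ctr mid [581. 198.  49.]
scene boss_round 0.73 [233. 223. 336. 321.] 4481 top mean [579. 130.  12.] ctr mid [575. 100.  31.]
scene boss_round 0.59 [288. 275. 301. 297.] 204 top mean [582. 198.  49.] ctr mid [582. 198.  49.]
scene boss_square 0.87 [252. 220. 273. 246.] 395 top mean [565.  -1.  49.] ctr mi
[... 1500 characters left out ...]
08.  170.]
top boss_hex 0.43 [234. 199. 244. 209.] 127 top mean [570.  95.  53.] ctr mid [571.  98.  54.]
top spray_can 0.64 [416. 182. 457. 204.] 750 top mean [ 596. -448.  150.] ctr mid [ 595. -449.  152.]
top spray_can 0.64 [270. 198. 282. 215.] 222 top mean [564.  -2.  52.] ctr mid [563.   0.  53.]
top carton 0.75 [ 86. 209. 140. 248.] 1709 top mean [493. 447.  61.] ctr mid [493. 447.  63.]
top carton 0.38 [407. 233. 423. 246.] 175 top mean [ 479. -407.   32.] ctr mid [ 481. -406.   33.]
top junction_box 0.97 [276. 251. 307. 281.] 834 top mean [398. -54.  45.] ctr mid [395. -51.  46.]
top junction_box 0.61 [331. 149. 397. 163.] 366 top mean [ 717. -316.   27.] ctr mid [ 716. -312.   28.]
```

```bash
python3 - <<'E'
from h import *
im,d=viewer.grab_frame("top")
P,u,v=world("top",d)
def sel(c,rad,z0,z1): return P[(np.hypot(P[:,0]-c[0],P[:,1]-c[1])<rad)&(P[:,2]>z0)&(P[:,2]<z1)]
def pca(Q):
    r_=cv2.minAreaRect(Q[:,:2].astype(np.float32)); w,V=np.linalg.eigh(np.cov(Q[:,:2].T)); a=V[:,1]; return len(Q),Q.mean(0).round(1),np.degrees(np.arctan2(a[1],a[0])).round(1),r_
print("grip",pca(sel((453,-308),45,160,180)))
print("bar",pca(sel((453,-308),70,122,140)))
print("bar+grip",pca(sel((453,-308),70,122,180)))
print("dish",pca(sel((453,-308),70,68,84)))
print("ball",pca(sel((453,-308),30,84,110)))
for n,c in (("sq",(565,-1)),("hex",(574,100)),("rnd",(582,198))): print(n,pca(sel(c,30,44,60)))
print("plate",pca(sel((574,100),170,8,20)))
a=cv2.resize(im[120:300,60:480],(800,343),interpolation=cv2.INTER_CUBIC)
b=cv2.imread("pics/scene0.png"); b=cv2.resize(b[110:330,150:400],(290,255))
o=np.zeros((600,800,3),np.uint8);o[:343]=a[:,:,::-1];o[344:599,:290]=b;cv2.imwrite("pics/a.png",o)
E
```

```text
grip (103, array([ 453.1, -307. ,  169.1]), np.float64(170.9), ((452.7852783203125, -308.1519775390625), (15.586910247802734, 39.24026107788086), 82.88333892822266))
bar (172, array([ 453.8, -306.4,  129.3]), np.float64(172.2), ((453.0864562988281, -307.4154968261719), (14.85033893585205, 111.26325225830078), 82.33507537841797))
bar+grip (310, array([ 453.5, -306. ,  144.9]), np.float64(172.1), ((453.0164489746094, -307.8788146972656), (15.749576568603516, 111.28208923339844), 82.02139282226562))
dish (648, array([ 454.1, -305.1,   74.2]), np.float64(81.1), ((452.44647216796875, -307.7463684082031), (109.92082214355469, 106.80059051513672), 75.44625854492188))
ball (10, array([ 453.3, -306.8,   85.9]), np.float64(-161.2), ((452.4738464355469, -306.26904296875), (10.845659255981445, 8.110740661621094), 0.2617172300815582))
sq (199, array([563.4,  -1.4,  49.4]), np.float64(157.2), ((563.3551635742188, -1.4155464172363281), (39.636932373046875, 39.79024887084961), 85.57398223876953))
hex (103, array([571.8,  98.2,  49.1]), np.float64(-157.3), ((571.9594116210938, 98.24604034423828), (30.907217025756836, 28.333778381347656), 1.046085238456726))
rnd (67, array([579.5, 197.4,  49.1]), np.float64(75.9), ((579.64208984375, 197.44171142578125), (23.931127548217773, 23.688453674316406), 46.93086624145508))
plate (4160, array([571.1, 100.8,  11.7]), np.float64(84.9), ((582.366455078125, 97.24785614013672), (299.45196533203125, 161.4247283935547), 85.3438949584961))
```

View pics/a.png

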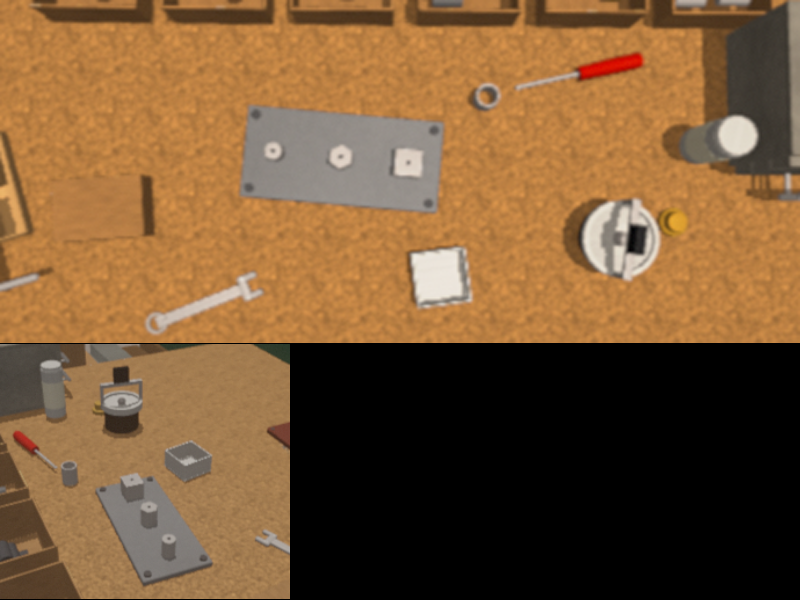

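```bash
python3 -m jog '-1 -.7 -.5 .0 0 0 0;-1 -.7 -.5 0 0 0 0;-1 -.7 -.5 0 0 0 0;-1 -.7 -.5 0 0 0 0;-1 -.7 -.5 0 0 0 0;-1 -.7 -.5 0 0 0 0;-1 -.7 -.5 0 0 0 0;-1 -.7 -.5 0 0 0 0'; python3 -m jog '-1 -.7 -.5 .0 0 0 0;-1 -.7 -.5 0 0 0 0;-1 -.7 -.5 0 0 0 0;-1 -.7 -.5 0 0 0 0;-1 0 0 0 0 0 1;-1 0 0 0 0 0 1;-1 0 0 0 0 0 1;-1 0 0 0 0 0 1'; python3 -m jog '-1 0 0 0 0 0 1;-1 0 0 0 0 0 1;-1 0 0 0 0 0 1;-1 0 0 0 0 0 1;-1 0 0 0 0 0 1;-1 0 0 0 0 0 1;-1 0 0 0 0 0 0;-1 0 0 0 0 0 0'; cat >> h.py <<'E'
def st():
    s=r.observe(); M=R.from_rotvec(s["ee_rot"]).as_matrix(); print("t",round(s["clock"],2),"tcp",np.round(s["tcp_pos"],1),"y az",np.degrees(np.arctan2(M[1,1],M[0,1])).round(2),"z",M[:,2].round(4),"q",np.round(s["q"],2),"F",np.round(s["wrist_force"],2),"open",round(s["opening"],1),"gf",np.round(s["gripper_force"],1)); return s,M
def to(x,y,z,yaz):
    s,M=st(); a=np.radians(yaz); yv=np.array([np.cos(a),np.sin(a),0]); zv=np.array([0,0,-1.]); T=np.c_[np.cross(yv,zv),yv,zv]
    print("shift mm",(M.T@(np.array([x,y,z])-s["tcp_pos"])).round(1),"turn deg",np.degrees(R.from_matrix(M.T@T).as_rotvec()).round(2))
E
python3 -c "
from h import *
to(453,-308,208,-98)"
```

```text
clock: 2.25
tcp_pos: [425.7, 315.4, 209.3]
ee_rot: [0.584, 3.087, 0.001]
wrist_force: [0.6, -0.0, 0.8]
opening: 85.5
gripper_force: 0.0
clock: 3.25
tcp_pos: [518.8, 172.4, 209.2]
ee_rot: [1.612, 2.696, 0.0]
wrist_force: [-0.0, 0.1, 0.4]
opening: 85.6
gripper_force: 0.0
clock: 4.25
tcp_pos: [518.8, 172.5, 209.2]
ee_rot: [2.737, 1.543, 0.0]
wrist_force: [0.2, -0.4, 0.3]
opening: 85.6
gripper_force: 0.0
t 4.25 tcp [518.8 172.5 209.2] y az -31.19 z [ 1.e-04  1.e-04 -1.e+00] q [-0.86  0.12  0.5   1.74 -0.06  1.29 -0.89] F [ 0.18 -0.4   0.28] open 85.6 gf 0.0
shift mm [-445.1  192.5    1.2] turn deg [-0.000e+00 -1.000e-02  6.681e+01]
```

```bash
python3 -m jog '-1 -.74 .32 0 0 0 0;-1 -.74 .32 0 0 0 0;-1 -.74 .32 0 0 0 0;-1 -.74 .32 0 0 0 0;-1 -.74 .32 0 0 0 0;-1 -.74 .32 0 0 0 0;-1 -.74 .32 0 0 0 0;-1 -.74 .32 0 0 0 0'; python3 -m jog '-1 -.74 .32 0 0 0 0;-1 -.74 .32 0 0 0 0;-1 -.74 .32 0 0 0 0;-1 -.74 .32 0 0 0 0;-1 0 0 0 0 0 1;-1 0 0 0 0 0 1;-1 0 0 0 0 0 1;-1 0 0 0 0 0 1';python3 -m jog '-1 0 0 0 0 0 1;-1 0 0 0 0 0 1;-1 0 0 0 0 0 .68;-1 0 0 0 0 0 0' >/dev/null
python3 - <<'E'
from h import *
to(453,-308,208,-98)
im,d=viewer.grab_frame("wrist"); cv2.imwrite("pics/w1.png",im[:,:,::-1])
P,u,v=world("wrist",d)
for nm,z0,z1 in (("grip",162,178),("bar",122,138)):
    m=(np.hypot(P[:,0]-453,P[:,1]+308)<70)&(P[:,2]>z0)&(P[:,2]<z1);Q=P[m]
    if len(Q)>10:
        w,V=np.linalg.eigh(np.cov(Q[:,:2].T));print(nm,len(Q),Q.mean(0),np.degrees(np.arctan2(V[1,1],V[0,1])),cv2.minAreaRect(Q[:,:2].astype(np.float32)))
E
```

```text
clock: 5.25
tcp_pos: [473.4, -148.2, 209.3]
ee_rot: [2.737, 1.541, 0.001]
wrist_force: [0.8, 0.2, 0.7]
opening: 85.4
gripper_force: 0.0
clock: 6.25
tcp_pos: [451.2, -306.6, 209.1]
ee_rot: [-3.101, -0.503, -0.0]
wrist_force: [-0.5, 0.6, 0.5]
opening: 85.2
gripper_force: 0.0
t 6.75 tcp [ 451.2 -306.5  209.1] y az -98.03 z [-1.e-04 -1.e-04 -1.e+00] q [-0.48  0.2   1.14  1.76 -0.19  1.3  -1.01] F [-0.75  0.3  -0.57] open 85.4 gf 0.0
shift mm [2.  1.3 1.1] turn deg [ 0.    0.01 -0.03]
grip 1300 [ 454.40845718 -309.78045498  169.84628982] 171.41480376658794 ((453.20166015625, -309.7649841308594), (13.7032470703125, 40.09618377685547), 81.88005065917969)
bar 1180 [ 467.2428228  -311.41536241  130.10770855] 171.77985842026067 ((452.9249267578125, -309.60565185546875), (13.294952392578125, 111.89695739746094), 81.66010284423828)
```

View pics/w1.png

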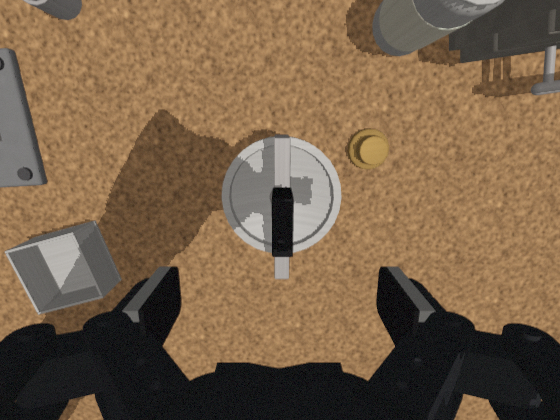

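```bash
python3 -m jog '-1 .046 .05 .0 0 0 .02;-1 0 0 .2 0 0 0;-1 0 0 .2 0 0 0;-1 0 0 .2 0 0 0;-1 0 0 .1 0 0 0;0 0 0 .1 0 0 0;0 0 0 0 0 0 0;0 0 0 0 0 0 0' 20
python3 - <<'E'
from h import *
st()
im,d=viewer.grab_frame("wrist"); cv2.imwrite("pics/w2.png",im[:,:,::-1])
P,u,v=world("wrist",d)
for nm,z0,z1 in (("grip",162,178),("bar",122,138)):
    m=(np.hypot(P[:,0]-453,P[:,1]+308)<70)&(P[:,2]>z0)&(P[:,2]<z1);Q=P[m]
    if len(Q)>10:
        print(nm,len(Q),cv2.minAreaRect(Q[:,:2].astype(np.float32)))
E
```

```text
clock: 7.8
tcp_pos: [453.3, -309.5, 169.4]
ee_rot: [3.133, -0.23, 0.001]
wrist_force: [0.9, -0.5, 0.3]
opening: 42.5
gripper_force: 0.0
t 7.8 tcp [ 453.3 -309.5  169.4] y az -98.41 z [ 3.e-04 -2.e-04 -1.e+00] q [-0.43  0.26  1.11  1.81 -0.24  1.23 -0.97] F [ 0.89 -0.47  0.3 ] open 42.5 gf 0.0
grip 1904 ((453.1679382324219, -309.59844970703125), (14.02252197265625, 40.221439361572266), 81.82193756103516)
bar 1536 ((452.89544677734375, -309.8651428222656), (13.73737621307373, 112.2298812866211), 82.47112274169922)
```

View pics/w2.png

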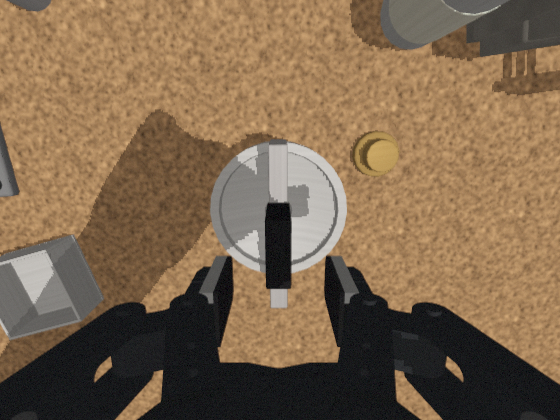

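```bash
python3 -m jog '0 0 0 .2 0 0 0.02;0 0 0 .2 0 0 0;0 0 0 .18 0 0 0;0 0 0 .1 0 0 0;.3 0 0 0 0 0 0;.5 0 0 0 0 0 0;.6 0 0 0 0 0 0;.6 0 0 0 0 0 0'
python3 -m jog '.65 0 0 0 0 0 0;.7 0 0 0 0 0 0;.75 0 0 0 0 0 0;.8 0 0 0 0 0 0;.85 0 0 0 0 0 0;.9 0 0 0 0 0 0;1 0 0 0 0 0 0;1 0 0 0 0 0 0' 20
python3 -m jog '1 0 0 0 0 0 0;1 0 0 0 0 0 0' 45
python3 - <<'E'
from h import *
st()
for n in ("top","scene"):
    im,d=viewer.grab_frame(n); cv2.imwrite(f"pics/{n}3.png",im[:,:,::-1])
    L=viewer.silhouettes(n,"ball_center")
    for o in L[:2]:
        P,u,v=world(n,d,o["pixels"]); print(n,o["p"],o["box"],len(P),P.mean(0))
b=cv2.imread("pics/scene3.png")[110:200,200:320];cv2.imwrite("pics/c.png",cv2.resize(b,(800,600),interpolation=cv2.INTER_CUBIC))
E
```

```text
clock: 8.85
tcp_pos: [453.2, -309.4, 135.3]
ee_rot: [3.133, -0.236, 0.001]
wrist_force: [-0.3, -0.5, 0.1]
opening: 16.9
gripper_force: 0.0
clock: 9.85
tcp_pos: [453.2, -309.3, 135.3]
ee_rot: [-3.133, 0.236, -0.0]
wrist_force: [-0.2, 1.1, 5.1]
opening: 13.1
gripper_force: 20.2
clock: 10.1
tcp_pos: [453.3, -309.3, 135.3]
ee_rot: [-3.133, 0.236, -0.0]
wrist_force: [-0.5, 2.8, 6.3]
opening: 12.5
gripper_force: 45.4
t 10.1 tcp [ 453.3 -309.3  135.3] y az -98.62 z [ 3.e-04  1.e-04 -1.e+00] q [-0.4   0.3   1.09  1.85 -0.29  1.17 -0.93] F [-0.48  2.8   6.34] open 12.5 gf 45.4
top 0.73 [185.0, 171.6, 291.6, 230.6] 4602 [570.83177507 101.2003204   11.47287174]
scene 0.45 [252.6, 154.6, 258.4, 163.8] 44 [ 454.49001172 -304.72118662   75.70117605]
```

View pics/c.png

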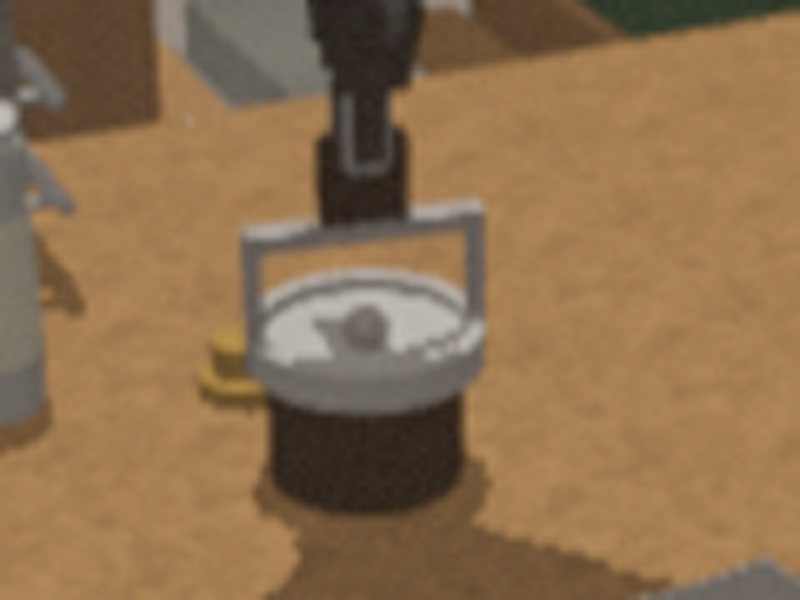

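```bash
python3 -m jog '1 0 0 -.02 0 0 0;1 0 0 -.04 0 0 0;1 0 0 -.08 0 0 0;1 0 0 -.12 0 0 0;1 0 0 -.16 0 0 0;1 0 0 -.2 0 0 0;1 0 0 -.2 0 0 0;1 0 0 -.2 0 0 0'
python3 -m jog '1 0 0 -.16 0 0 0;1 0 0 -.12 0 0 0;1 0 0 -.08 0 0 0;1 0 0 -.04 0 0 0;1 0 0 -.02 0 0 0;1 0 0 0 0 0 0;1 0 0 0 0 0 0;1 0 0 0 0 0 0'
python3 - <<'E'
from h import *
st()
n="scene"
im,d=viewer.grab_frame(n); cv2.imwrite(f"pics/{n}4.png",im[:,:,::-1])
for th in ("ball_center","gauge"):
    for o in viewer.silhouettes(n,th)[:2]:
        P,u,v=world(n,d,o["pixels"]); print(th,o["p"],o["box"],len(P),P.mean(0))
b=im[80:200,190:350,::-1];cv2.imwrite("pics/d.png",cv2.resize(b,(800,600),interpolation=cv2.INTER_CUBIC))
E
```

```text
clock: 11.3
tcp_pos: [453.2, -309.4, 187.0]
ee_rot: [-3.133, 0.236, -0.0]
wrist_force: [-0.6, -0.9, -3.5]
opening: 12.8
gripper_force: 44.0
clock: 12.3
tcp_pos: [453.1, -309.3, 207.0]
ee_rot: [3.133, -0.236, -0.0]
wrist_force: [0.2, -0.2, -3.9]
opening: 12.5
gripper_force: 44.0
t 12.3 tcp [ 453.1 -309.3  207. ] y az -98.62 z [-2.e-04 -0.e+00 -1.e+00] q [-0.47  0.21  1.14  1.76 -0.2   1.3  -1.  ] F [ 0.23 -0.24 -3.86] open 12.5 gf 44.0
ball_center 0.57 [252.8, 134.8, 257.1, 138.7] 40 [ 456.79098111 -304.37595369  148.92791251]
ball_center 0.19 [203.2, 214.4, 220.4, 233.9] 254 [ 668.79762257 -112.83722605   26.66656039]
gauge 0.89 [231.5, 107.2, 271.8, 154.1] 1093 [ 433.48790566 -356.24585744  139.37354093]
```

View pics/d.png

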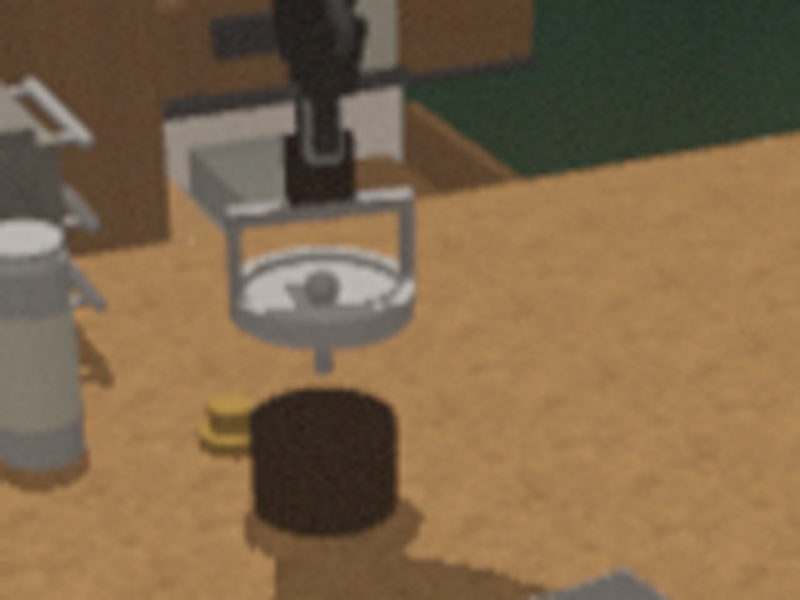

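```bash
python3 -m jog '1 0 0 0 0 0 -.1;1 0 0 0 0 0 -.2;1 0 0 0 0 0 -.3;1 0 0 0 0 0 -.4;1 0 0 0 0 0 -.49;1 0 0 0 0 0 -.49;1 0 0 0 0 0 -.49;1 0 0 0 0 0 -.49'
python3 -m jog '1 0 0 0 0 0 -.49;1 0 0 0 0 0 -.49;1 0 0 0 0 0 -.49;1 0 0 0 0 0 -.49;1 0 0 0 0 0 -.49;1 0 0 0 0 0 -.49;1 0 0 0 0 0 -.49;1 0 0 0 0 0 -.49' >/dev/null
python3 -m jog '1 0 0 0 0 0 -.49;1 0 0 0 0 0 -.49;1 0 0 0 0 0 -.49;1 0 0 0 0 0 -.4;1 0 0 0 0 0 -.3;1 0 0 0 0 0 -.2;1 0 0 0 0 0 -.1;1 0 0 0 0 0 -.04' >/dev/null
cat >> h.py <<'E'
def ball(n="scene"):
    im,d=viewer.grab_frame(n)
    for th in ("ball_center","gauge"):
        for o in viewer.silhouettes(n,th)[:1]:
            P,u,v=world(n,d,o["pixels"]); print(n,th,round(o["p"],2),np.round(o["box"]),len(P),P.mean(0).round(1) if len(P) else "")
    return im,d
E
python3 - <<'E'
from h import *
to(581,198,207,-4.7)
im,d=ball()
cv2.imwrite("pics/e.png",cv2.resize(im[90:190,190:320,::-1],(780,600),interpolation=cv2.INTER_CUBIC))
E
```

```text
clock: 13.45
tcp_pos: [453.1, -309.4, 207.2]
ee_rot: [3.088, 0.579, 0.0]
wrist_force: [0.7, 0.9, -4.4]
opening: 12.5
gripper_force: 44.0
t 15.45 tcp [ 453.1 -309.4  207.1] y az -4.7 z [-1.e-04 -1.e-04 -1.e+00] q [-0.27  0.16  0.88  1.75 -0.13  1.29  0.56] F [-0.09  0.32 -4.18] open 13.0 gf 44.0
shift mm [5.162e+02 8.590e+01 1.000e-01] turn deg [-0.  0. -0.]
scene ball_center 0.57 [252. 136. 256. 141.] 44 [ 456.4 -304.3  147.9]
scene gauge 0.87 [235. 104. 273. 155.] 877 [ 453.6 -315.1  151.3]
```

View pics/e.png

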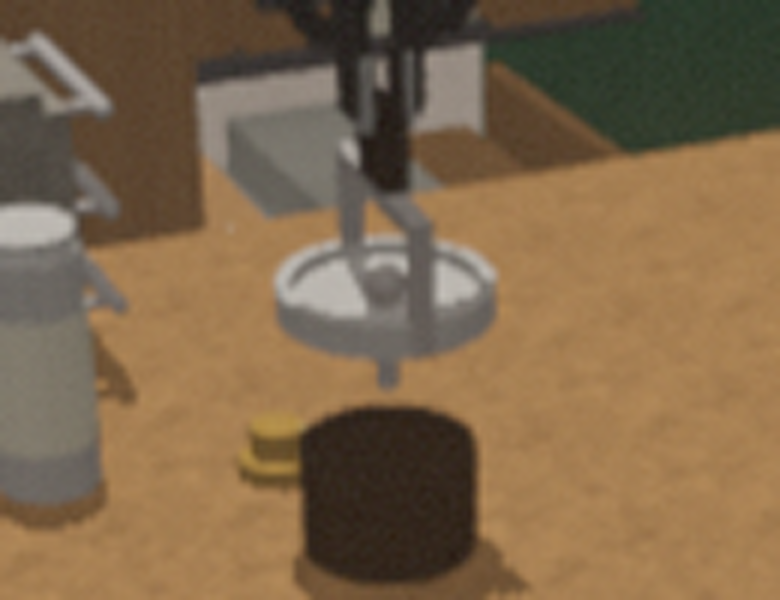

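```bash
python3 -m jog '1 .02 .003 0 0 0 0;1 .06 .01 0 0 0 0;1 .1 .017 0 0 0 0;1 .14 .023 0 0 0 0;1 .18 .03 0 0 0 0;1 .22 .037 0 0 0 0;1 .26 .043 0 0 0 0;1 .28 .0466 0 0 0 0' >/dev/null
python3 -m jog '1 .28 .0466 0 0 0 0;1 .28 .0466 0 0 0 0;1 .28 .0466 0 0 0 0;1 .28 .0466 0 0 0 0;1 .28 .0466 0 0 0 0;1 .28 .0466 0 0 0 0;1 .28 .0466 0 0 0 0;1 .28 .0466 0 0 0 0' 
python3 -m jog '1 .28 .0466 0 0 0 0;1 .28 .0466 0 0 0 0;1 .28 .0466 0 0 0 0;1 .28 .0466 0 0 0 0;1 .28 .0466 0 0 0 0;1 .28 .0466 0 0 0 0;1 .28 .0466 0 0 0 0;1 .28 .0466 0 0 0 0' >/dev/null
python3 -m jog '1 .28 .0466 0 0 0 0;1 .28 .0466 0 0 0 0;1 .28 .0466 0 0 0 0;1 .28 .0466 0 0 0 0;1 .28 .0466 0 0 0 0;1 .28 .0466 0 0 0 0;1 .28 .0466 0 0 0 0;1 .28 .0466 0 0 0 0' >/dev/null
python3 -m jog '1 .28 .0466 0 0 0 0;1 .28 .0466 0 0 0 0;1 .28 .0466 0 0 0 0;1 .28 .0466 0 0 0 0;1 .26 .043 0 0 0 0;1 .22 .037 0 0 0 0;1 .18 .03 0 0 0 0;1 .14 .023 0 0 0 0' >/dev/null
python3 -m jog '1 .1 .017 0 0 0 0;1 .06 .01 0 0 0 0;1 .02 .003 0 0 0 0;1 0 0 0 0 0 0;1 0 0 0 0 0 0;1 0 0 0 0 0 0'
python3 - <<'E'
from h import *
to(581,198,207,-4.7)
im,d=ball()
cv2.imwrite("pics/f.png",cv2.resize(im[190:330,210:390,::-1],(770,600),interpolation=cv2.INTER_CUBIC))
s=r.observe()["tcp_pos"]
# foot pixel prediction and foot points by depth
P,u,v=world("scene",d)
m=(np.hypot(P[:,0]-s[0],P[:,1]-s[1])<25)&(P[:,2]>92)&(P[:,2]<125)
Q=P[m];print("foot pts",len(Q),Q.mean(0).round(1),Q.min(0).round(1),Q.max(0).round(1))
m=(np.hypot(P[:,0]-581,P[:,1]-198)<20)&(P[:,2]>44)&(P[:,2]<55)
print("round top",len(P[m]),cv2.minEnclosingCircle(P[m][:,:2].astype(np.float32)))
E
```

```text
clock: 17.6
tcp_pos: [496.7, -136.4, 207.1]
ee_rot: [2.311, 2.128, -0.0]
wrist_force: [-0.6, -0.0, -4.4]
opening: 12.8
gripper_force: 44.0
clock: 21.35
tcp_pos: [578.2, 185.9, 207.2]
ee_rot: [2.311, 2.128, 0.0]
wrist_force: [0.6, 0.7, -4.7]
opening: 13.1
gripper_force: 44.0
t 21.35 tcp [578.2 185.9 207.2] y az -4.73 z [ 1.e-04  0.e+00 -1.e+00] q [-0.8   0.26  0.51  1.6  -0.13  1.31 -0.36] F [ 0.65  0.68 -4.68] open 13.1 gf 44.0
shift mm [12.3  1.8  0.2] turn deg [ 0.   -0.   -0.03]
scene gauge 0.73 [361. 312. 448. 408.] 4856 [506.1 459.1  47.7]<stdin>:9: RuntimeWarning: Mean of empty slice.
  ret = um.true_divide(
Traceback (most recent call last):
ValueError: zero-size array to reduction operation minimum which has no identity
```

View pics/f.png

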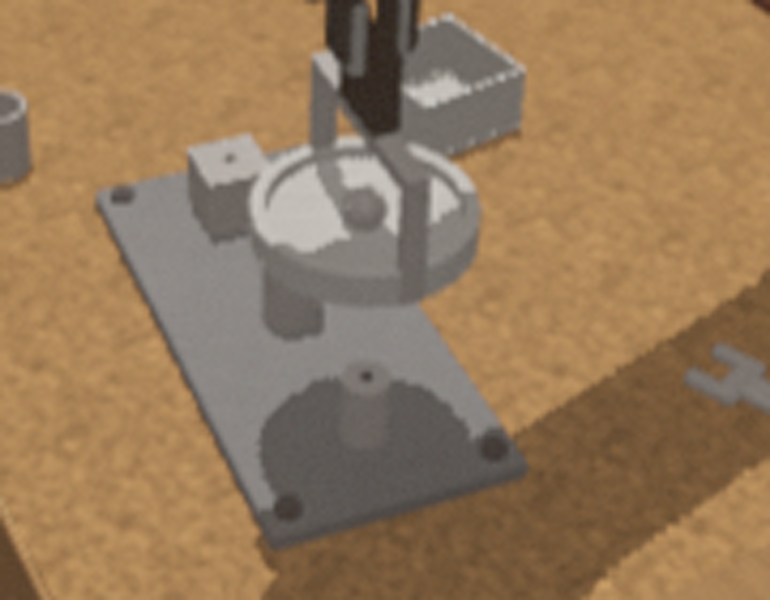

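```bash
python3 - <<'E'
from h import *
f=lambda x,y:(210+x/770*180-.4,190+y/600*140-.4)
print("ball",atz("scene",f(363,210),147),"tcp",r.observe()["tcp_pos"])
print("rnd",atz("scene",f(366,376),50));print("sq",atz("scene",f(229,157),50))
E
```

```text
ball [580.70968262 186.6960653  147.        ] tcp [578.14558724 185.96401609 207.14535384]
rnd [580.81205099 196.48547656  50.        ]
sq [564.47197521  -4.00531328  50.        ]
```

```bash
python3 -m jog '1 .02 .004 0 0 0 0;1 .04 .004 0 0 0 0;1 .06 0 0 0 0 0;1 .05 0 0 0 0 0;1 .03 0 0 0 0 0;1 .014 0 0 0 0 0;1 0 0 0 0 0 0;1 0 0 0.02 0 0 0'
python3 -m jog '1 0 0 .05 0 0 0;1 0 0 .1 0 0 0;1 0 0 .14 0 0 0;1 0 0 .14 0 0 0;1 0 0 .12 0 0 0;1 0 0 .08 0 0 0;1 0 0 .05 0 0 0;1 0 0 .02 0 0 0'
python3 -m jog '1 0 0 0 0 0 0;1 0 0 .02 0 0 0'
python3 - <<'E'
from h import *
st(); im,d=viewer.grab_frame("scene")
cv2.imwrite("pics/g.png",cv2.resize(im[190:330,210:390,::-1],(770,600),interpolation=cv2.INTER_CUBIC))
E
```

```text
clock: 22.5
tcp_pos: [579.5, 196.6, 206.1]
ee_rot: [2.311, 2.128, 0.0]
wrist_force: [-0.0, -0.5, -3.8]
opening: 12.7
gripper_force: 44.0
clock: 23.5
tcp_pos: [579.5, 196.7, 171.0]
ee_rot: [2.311, 2.128, -0.0]
wrist_force: [0.1, -0.3, -4.1]
opening: 12.6
gripper_force: 44.0
clock: 23.75
tcp_pos: [579.6, 196.7, 170.3]
ee_rot: [2.311, 2.128, 0.001]
wrist_force: [-0.3, 0.3, -4.3]
opening: 12.8
gripper_force: 44.0
t 23.75 tcp [579.6 196.7 170.3] y az -4.72 z [ 4.e-04  1.e-04 -1.e+00] q [-0.81  0.3   0.5   1.64 -0.15  1.25 -0.36] F [-0.31  0.27 -4.28] open 12.8 gf 44.0
```

View pics/g.png

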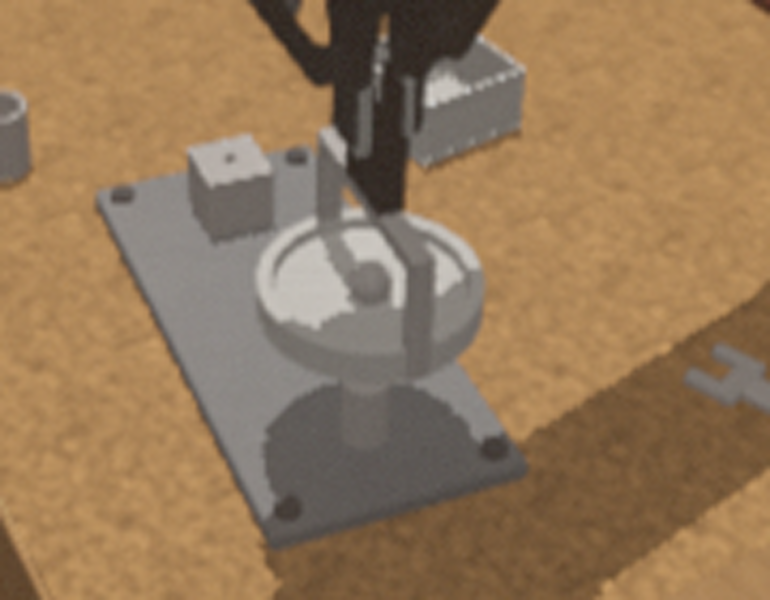

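```bash
python3 -m jog '1 0 0 .02 0 0 0;1 0 0 .02 0 0 0;1 0 0 .02 0 0 0;1 0 0 .01 0 0 0;1 0 0 0 0 0 0' | egrep 'tcp|wrist'
python3 -m jog '1 0 0 .01 0 0 0;1 0 0 0 0 0 0'| egrep 'tcp|wrist'
python3 -m jog '1 0 0 .01 0 0 0;1 0 0 0 0 0 0'| egrep 'tcp|wrist'
```

```text
tcp_pos: [579.4, 196.7, 166.6]
wrist_force: [0.3, -0.1, -4.4]
tcp_pos: [579.4, 196.6, 166.1]
wrist_force: [-0.1, 0.2, -4.9]
tcp_pos: [579.4, 196.6, 165.6]
wrist_force: [0.5, 0.9, -3.4]
```

```bash
python3 -m jog '1 0 0 .01 0 0 0;1 0 0 0 0 0 0'| egrep 'tcp|wrist'
python3 -m jog '1 0 0 .01 0 0 0;1 0 0 0 0 0 0'| egrep 'tcp|wrist'
```

```text
tcp_pos: [579.6, 196.7, 165.4]
wrist_force: [0.8, 0.5, -1.4]
tcp_pos: [579.9, 196.8, 165.3]
wrist_force: [-1.5, -0.1, 4.4]
```

```bash
python3 -m jog '1 0 0 0 0 0 0;1 0 0 0 0 0 0;1 0 0 0 0 0 0;1 0 0 0 0 0 0;1 0 0 0 0 0 0;1 0 0 0 0 0 0;1 0 0 0 0 0 0;1 0 0 0 0 0 0'
python3 - <<'E'
from h import *
st(); im,d=ball()
cv2.imwrite("pics/i.png",cv2.resize(im[190:330,210:390,::-1],(770,600),interpolation=cv2.INTER_CUBIC))
E
```

```text
clock: 26.42
tcp_pos: [579.9, 196.8, 165.3]
ee_rot: [2.311, 2.128, 0.002]
wrist_force: [-0.4, 0.2, 6.2]
opening: 12.7
gripper_force: 45.2
t 26.43 tcp [579.9 196.8 165.3] y az -4.72 z [ 1.1e-03  6.0e-04 -1.0e+00] q [-0.81  0.3   0.5   1.64 -0.15  1.24 -0.36] F [-0.45  0.16  6.17] open 12.7 gf 45.2
scene ball_center 0.42 [293. 252. 302. 260.] 68 [583.9 202.4 109.4]
scene gauge 0.68 [268. 218. 325. 281.] 1998 [585.7 202.6 116.1]
```

View pics/i.png

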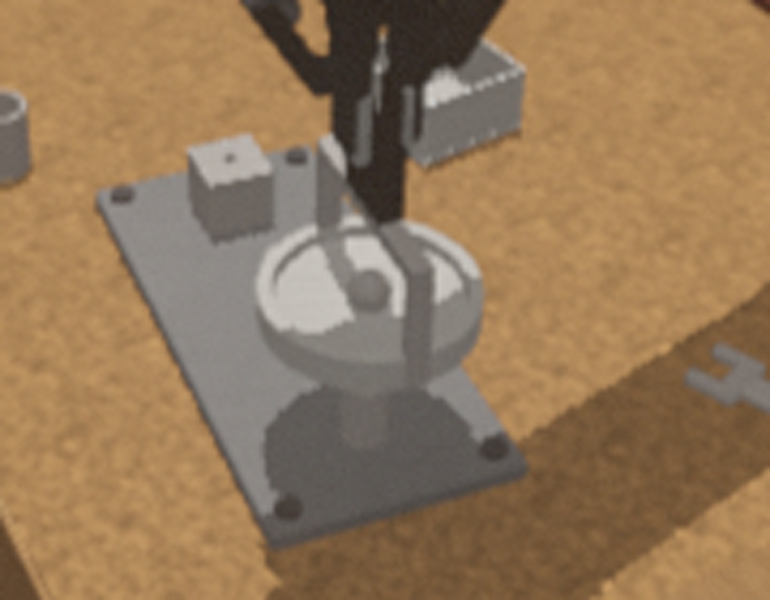

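```bash
python3 -m jog '1 0 0 -.02 0 0 0;1 0 0 -.03 0 0 0;1 0 0 -.06 0 0 0;1 0 0 -.1 0 0 0;1 0 0 -.14 0 0 0;1 0 0 -.18 0 0 0;1 0 0 -.16 0 0 0;1 0 0 -.12 0 0 0' |egrep 'tcp|wrist'
python3 -m jog '1 0 0 -.06 0 0 0;1 0 0 -.03 0 0 0;1 0 0 0 0 0 0;1 0 0 0 0 0 0;1 -.02 0 0 0 0 0;1 -.06 0 0 0 0 0;1 -.1 0 0 0 0 0;1 -.14 0 0 0 0 0' |egrep 'tcp|wrist'
python3 -m jog '1 -.18 0 0 0 0 0;1 -.22 0 0 0 0 0;1 -.26 0 0 0 0 0;1 -.29 0 0 0 0 0;1 -.29 0 0 0 0 0;1 -.29 0 0 0 0 0;1 -.29 0 0 0 0 0;1 -.29 0 0 0 0 0' |egrep 'tcp|wrist'
python3 -m jog '1 -.29 0 0 0 0 0;1 -.29 0 0 0 0 0;1 -.26 0 0 0 0 0;1 -.22 0 0 0 0 0;1 -.18 0 0 0 0 0;1 -.14 0 0 0 0 0;1 -.1 0 0 0 0 0;1 -.06 0 0 0 0 0' |egrep 'tcp|wrist'
python3 -m jog '1 -.02 0 0 0 0 0;1 0 0 0 0 0 0;1 0 0 0 0 0 0;1 0 0 0 0 0 0' |egrep 'tcp|wrist'
python3 - <<'E'
from h import *
to(563.2,-2.9,170,-4.7); im,d=ball()
cv2.imwrite("pics/j.png",cv2.resize(im[150:290,190:370,::-1],(770,600),interpolation=cv2.INTER_CUBIC))
E
```

```text
tcp_pos: [579.6, 196.7, 205.9]
wrist_force: [-0.1, -0.1, -3.9]
tcp_pos: [578.1, 180.2, 209.6]
wrist_force: [-1.5, 1.0, -3.7]
tcp_pos: [569.3, 74.6, 209.7]
wrist_force: [0.3, 0.6, -2.9]
tcp_pos: [563.1, -1.2, 209.6]
wrist_force: [-0.5, 0.0, -2.3]
tcp_pos: [563.0, -2.0, 209.6]
wrist_force: [0.3, 0.5, -3.6]
t 31.07 tcp [563.   -2.  209.6] y az -4.7 z [-1.e-04 -1.e-04 -1.e+00] q [-0.62  0.17  0.62  1.71 -0.1   1.3  -0.06] F [ 0.26  0.49 -3.6 ] open 12.9 gf 44.0
shift mm [-0.9  0.2 39.6] turn deg [-0.  0. -0.]
scene ball_center 0.55 [243. 153. 288. 216.] 1459 [568.    4.4 160.5]
scene gauge 0.93 [241. 155. 286. 214.] 1449 [565.9  -1.7 158.2]
```

View pics/j.png

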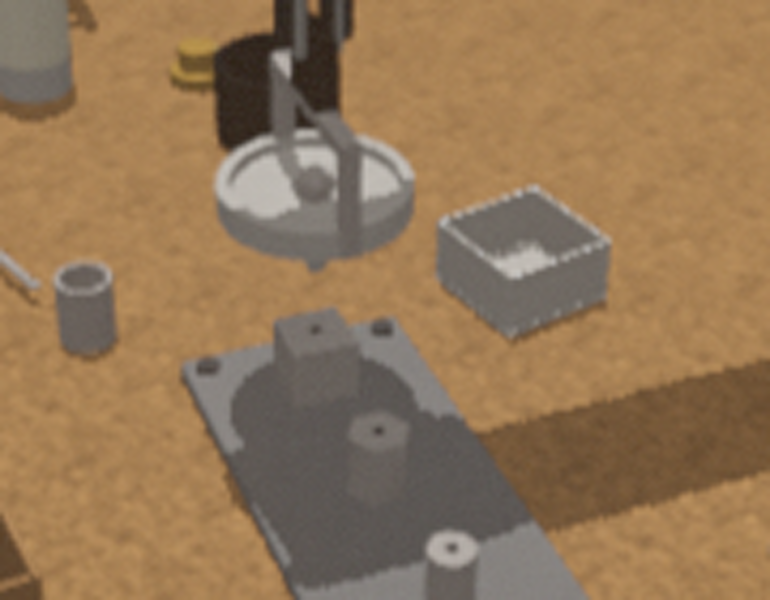

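```bash
python3 -m jog '1 -.01 .004 .03 0 0 0;1 0 0 .07 0 0 0;1 0 0 .11 0 0 0;1 0 0 .14 0 0 0;1 0 0 .14 0 0 0;1 0 0 .12 0 0 0;1 0 0 .09 0 0 0;1 0 0 .06 0 0 0' |egrep 'tcp|wrist'
python3 -m jog '1 0 0 .04 0 0 0;1 0 0 .03 0 0 0;1 0 0 .02 0 0 0;1 0 0 .01 0 0 0;1 0 0 .01 0 0 0;1 0 0 0 0 0 0;1 0 0 0 0 0 0' |egrep 'tcp|wrist'
python3 -m jog '1 0 0 .01 0 0 0;1 0 0 0 0 0 0'| egrep 'tcp|wrist'
python3 -m jog '1 0 0 .01 0 0 0;1 0 0 0 0 0 0'| egrep 'tcp|wrist'
```

```text
tcp_pos: [563.1, -2.7, 171.3]
wrist_force: [-0.3, -0.3, -4.6]
tcp_pos: [563.2, -2.7, 166.2]
wrist_force: [0.4, 0.0, -4.0]
tcp_pos: [563.1, -2.7, 165.6]
wrist_force: [-0.3, 0.2, -4.4]
tcp_pos: [563.3, -2.7, 165.4]
wrist_force: [-0.8, 0.2, -1.3]
```

```bash
python3 -m jog '1 0 0 .01 0 0 0;1 0 0 0 0 0 0;1 0 0 0 0 0 0;1 0 0 0 0 0 0;1 0 0 0 0 0 0;1 0 0 0 0 0 0;1 0 0 0 0 0 0;1 0 0 0 0 0 0'| egrep 'tcp|wrist|clock'
python3 -m jog '1 0 0 0 0 0 0;1 0 0 0 0 0 0'| egrep 'tcp|wrist|clock'
```

```text
clock: 34.6
tcp_pos: [563.7, -2.7, 165.3]
wrist_force: [-0.8, -0.0, 5.6]
clock: 34.85
tcp_pos: [563.7, -2.7, 165.3]
wrist_force: [-1.1, 0.2, 4.8]
```

```bash
python3 -m jog '1 0 0 -.02 0 0 0;1 0 0 -.03 0 0 0;1 0 0 -.06 0 0 0;1 0 0 -.1 0 0 0;1 0 0 -.14 0 0 0;1 0 0 -.18 0 0 0;1 0 0 -.16 0 0 0;1 0 0 -.12 0 0 0' |egrep 'tcp|wrist'
python3 -m jog '1 0 0 -.06 0 0 0;1 0 0 -.03 0 0 0;1 0 0 0 0 0 0;1 0 0 0 0 0 0;1 0 0 0 0 0 .1;1 0 0 0 0 0 .2;1 0 0 0 0 0 .3;1 0 0 0 0 0 .4' |egrep 'tcp|wrist'
python3 -m jog '1 0 0 0 0 0 .5;1 0 0 0 0 0 .5;1 0 0 0 0 0 .5;1 0 0 0 0 0 .5;1 0 0 0 0 0 .5;1 0 0 0 0 0 .5;1 0 0 0 0 0 .5;1 0 0 0 0 0 .5' |egrep 'tcp|wrist'
python3 -m jog '1 0 0 0 0 0 .5;1 0 0 0 0 0 .5;1 0 0 0 0 0 .5;1 0 0 0 0 0 .5;1 0 0 0 0 0 .5;1 0 0 0 0 0 .5;1 0 0 0 0 0 .4;1 0 0 0 0 0 .3' |egrep 'tcp|wrist'
python3 -m jog '1 0 0 0 0 0 .2;1 0 0 0 0 0 .1;1 0 0 0 0 0 0;1 0 0 0 0 0 0;1 0 0 0 0 0 0;1 0 0 0 0 0 0;1 0 0 0 0 0 0;1 0 0 0 0 0 0' |egrep 'tcp|wrist'
python3 -m jog '1 0 0 0 0 0 0;1 0 0 0 0 0 0;1 0 0 0 0 0 0;1 0 0 0 0 0 0;1 0 0 0 0 0 0;1 0 0 0 0 0 0;1 0 0 0 0 0 0;1 0 0 0 0 0 0' >/dev/null
python3 - <<'E'
from h import *
to(563.2,-2.9,209,-94.7); im,d=ball()
cv2.imwrite("pics/k.png",cv2.resize(im[150:270,200:330,::-1],(650,600),interpolation=cv2.INTER_CUBIC))
E
```

```text
tcp_pos: [563.3, -2.7, 205.9]
wrist_force: [-0.6, -0.3, -3.8]
tcp_pos: [563.2, -2.7, 209.6]
wrist_force: [0.5, 0.0, -3.8]
tcp_pos: [563.1, -2.7, 209.6]
wrist_force: [-0.2, 0.2, -3.7]
tcp_pos: [563.2, -2.6, 209.6]
wrist_force: [0.4, 0.8, -4.3]
tcp_pos: [563.2, -2.7, 209.6]
wrist_force: [-0.8, 0.2, -3.9]
t 40.85 tcp [563.2  -2.7 209.6] y az -94.72 z [-0. -0. -1.] q [-0.77  0.19  0.79  1.71 -0.14  1.3  -1.6 ] F [-0.17  0.29 -3.49] open 12.4 gf 44.0
shift mm [0.  0.2 0.6] turn deg [ 0.    0.   -0.02]
scene ball_center 0.36 [270. 245. 286. 268.] 279 [575.4 103.1  36.4]
scene gauge 0.73 [239. 155. 286. 216.] 1760 [563.5  -1.5 162.3]
```

View pics/k.png

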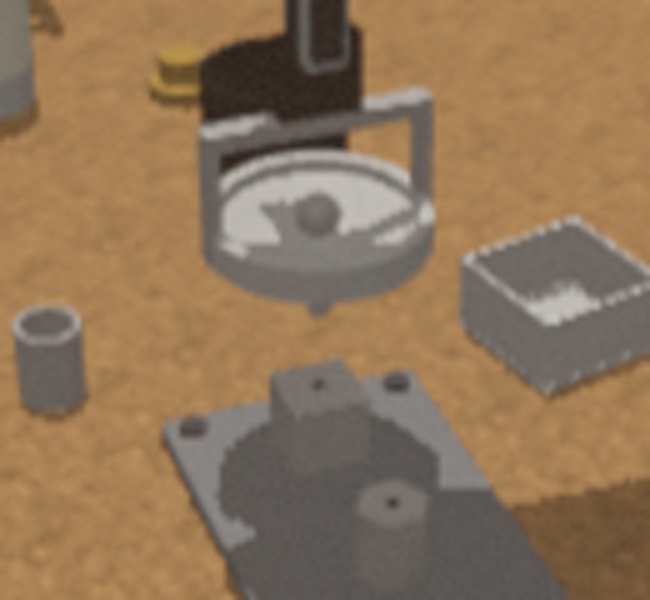

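The picture shows the bar straight across the plate, the ball at (317,213) centred in the dish, and the foot at (319,305) over the square boss's dot. I am handing in.

```bash
python3 -c "
from station import job
print(job.job_done())"
```

```text
the job is handed in; nothing more can be done
None
```

The gauge rested on the round boss and then the square boss, about 9 N each. I handed in at 41 s, still holding it level across the plate, its foot about 44 mm above the square boss and the ball centred; no verdict came back.

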